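Refit the dial and knob of the cellar transfer pump and hold it on prime

ROBOT

A 6-joint arm with a two-finger parallel gripper is mounted at the origin on the work surface; the furniture and walls round the work are solid. World frame = base frame: x ahead of the robot, y to its left, z up, the work surface at z = 0. Lengths are in m, angles in rad, forces in N, time in s.
With the tool pointing down it reaches from about 0.275 to 0.875 m from the base axis. Payload 12.5 kg.
Tool frame: the origin (TCP) lies at the very end of the fingers, on their centre line; the grasp point (between the pads) lies 19 mm behind it; z points along the fingers, y is the line along which they close (so a half turn about z gives the same grasp; the last joint's range is limited). The gripper opens to 85 mm and grips with 20 to 120 N. Pads are 22 mm wide; open, the fingers measure 114 mm over their backs; the gripper's body (76 mm by 85 mm) begins 54 mm behind the grasp point. The pads swing forward as they close: fully open they stand 13 mm farther back than shut.
Start: joints at [1.118, 0.351, 1.652, -0, 1.139, -0.085], TCP at [0.198, 0.513, 0.231] pointing down, gripper open.
Joint ranges: [-2.75, 2.75], [-0.79, 2.1], [0.01, 2.65], [-1.57, 4.71], [0.07, 3.14], [-2.87, 2.87]. Speed limits (rad/s): [2.22, 2.22, 2.79, 3.14, 3.14, 3.14].

INTERFACE

Orientations are given as a unit quaternion [w, x, y, z].
In Python, from workcell import * gives the robot as it stands. The module is installed in compiled form; this text tells all that it offers.
- The arm moves only by the shell command python3 -m creep 'ROWS'. ROWS is JSON, a list of rows, each an object of numbers: "x", "y", "z": the shift along the tool's x, y, z in cm; "ax", "ay", "az": the turn, a rotation vector about the tool's x, y, z in degrees; "hand": the opening, from -1 (shut) to 1 (fully open). In form: [{"x": .., "y": .., "z": .., "ax": .., "ay": .., "az": .., "hand": ..}, ...]. A call has 1 to 20 rows; each row is the pose to reach, as a shift and turn from the pose commanded when the call began, along the tool's axes at that moment; what a row does not reach only later rows make up. A row lasts 1/8 s, in which the tool goes at most 62.5 mm and 10.7 degrees, less where a joint would pass 70% of its speed; a pose out of reach is approached as far as the arm can. A call with a gripper value outside its range is refused whole. The fingers move at their own pace and stop on an object; the grip force is fixed at half the most. Time passes only in rows, so rows that repeat a pose let the fingers close. It gives the time, the measured TCP pose, the force, the opening and the grip force at its end, in the units of the state.
- get_obs(): the state, without advancing time (a new reading comes with each control period).
- get_image(name): name is "side" or "top" or "wrist"; returns a dict with "pixels" (480x640x3 uint8, red, green, blue), "intrinsics" (3x3 intrinsics, pixels), "rvec" (rotation vector, rad) and "tvec" (3), from world to camera coordinates, as OpenCV has them; the wrist camera has in their place "hand_eye" (4x4, takes a point from camera to tool coordinates, whose origin is the TCP and whose axes are the flange's). Camera axes: x right, y down, z forward; pixel columns grow to the right and rows downward; lengths in m; the calibration is good to about 2 mm. A picture is of the moment at which its call begins: read the wrist's pose just before it. There is no depth.
- close_job(): hands the job in; it is judged then, once.
The state is a dict: "t": time; "qpos": joint angles; "joint_velocities": joint speeds; "tau": joint torques, N m; "tool_pos": TCP position; "tool_rot": TCP orientation; "ft_force": force on the tool from outside, world axes, zero at the start; "wrist_torque": the same for the moment, N m; "finger_gap": finger opening in m; "finger_force": force on a finger pad.
Only numpy, scipy, OpenCV 4.12 (cv2) and the standard library are available. Lean on these libraries where they do the work, as an engineer would, in place of code of your own. Each camera call takes 0.05 s, during which the arm holds its last target. There are 200 camera calls.

TASK

The wine transfer pump has been washed down: put its black dial bezel back over the shaft, seated flat and square in the pocket of the control panel with its notched corner over the corner block, and let go of it. Then turn the blue knob so that its bore matches the D-shaped shaft, push it fully home on the shaft, and press it down against the spring, right in, to prime the pump. Finish while still holding the knob pressed in; leave everything else on the counter where it is.

Things in the scene. Friction and masses are not known exactly. Their poses are not given: they have to be found in the camera images.
- pump: steel transfer pump, grey panel on top, fixed. Origin on the counter under the shaft's axis; x to its back, y to its left, where the round pump head with two brass hose barbs sits, z up. Housing spans x -60..60, y -60..80 mm; head and barbs reach y 137 mm, the upright barb 86 mm above the counter. The panel's flat top is 72 mm above the counter.
- pocket (a point): centre of the floor of the pocket in the pump's panel, 66 mm above the counter, on the shaft's axis; axes as the pump's. The pocket is 6 mm deep, 69 mm along x, 53 mm along y, with a 1.5 mm bevelled rim. A 12 x 12 mm block as high as the panel fills its (-x, -y) corner.
- shaft_tip (a point): centre of the top of the steel D-shaft standing in the pocket's middle, 39 mm above its floor when not pressed. Diameter 14 mm, one flat 3 mm from the axis over its whole height, 1.5 mm bevel at the tip. The point's x axis points out of the flat, z up; it turns and sinks with the shaft. A brass collar, 17 mm across and 9 mm high, surrounds its foot.
- spindle_turn (a joint): angle of the shaft about the vertical relative to the pump: 0 with the flat facing the pump's +x, growing anticlockwise from above. It stays where it is left and turns stiffly (about 0.04 N m).
- spindle_press (a joint): how far the shaft is pushed down, m: 0 up, 0.006 right in against its stop. It has a return spring, 4 N at the start of the travel and 10 N at its end, and springs back when let go.
- bezel: loose black dial bezel, a block 66 (x) x 50 (y) x 15 mm with a 24 mm hole in the middle, scale marks on top, and a 12 x 12 mm notch through its (-x, -y) corner; 90 g. Origin in the middle of its underside, z up. Seated, its axes agree with the pump's and it stands 9 mm proud of the panel: take it across its 50 mm width by its upper 7 mm.
- knob: loose blue knob standing upright: hub 46 mm across, 18 mm high, on it a grip bar 44 (x) x 12 (y) x 20 mm; 60 g. Origin mid underside, z up. Bore from below 14 mm deep, 15.8 mm across, bevelled mouth, its flat 3.9 mm from the axis on +x, the side of the white pointer line. Home: x axis as shaft_tip's, origin 14 mm below the tip; it clears the bezel even pressed right in.
- tastevin: bystander: shallow silver tasting cup, 84 x 100 x 24 mm, loose; origin at its underside
- foil_cutter: bystander: black foil cutter, 44 x 50 x 14 mm, loose; origin at its underside
- cork: bystander: used mushroom cork, 33 mm across, 48 mm high, standing loose; origin at its underside
- corkscrew: bystander: folded waiter's corkscrew, 16 x 110 x 14 mm, loose; origin at its underside

How it is judged:
By the outcome, as a careful person would: the job done as asked, in the order asked, and still so for the second after the job is handed in, while the arm keeps its last pose, push and grip.
It also fails if it takes over 64 s, if anything falls off the work surface, if the arm or the gripper's body presses on something with over 40 N, if the wrist force passes 120 N, or if a joint passes its speed limit or range.

## Working session

There is one attempt and no reset: what is moved stays moved. The work goes in short steps, Python scripts to look and compute and a shell command to move; the robot and the scene stay as the last step left them, time stands still between calls to the robot, and variables do not carry over. Pictures are saved under pics/ and viewed, at most 10 in all, crops included, and the job is handed in when it is done.

```bash
mkdir -p pics; cat > h.py <<'E'
from workcell import *
import numpy as np, cv2
from scipy.spatial.transform import Rotation as R
def snap(n,f):
    o=get_obs(); im=get_image(n); cv2.imwrite('pics/'+f+'.png',cv2.cvtColor(im['pixels'],cv2.COLOR_RGB2BGR))
    K=np.array(im['intrinsics'])
    if n=='wrist':
        q=o['tool_rot']; T=np.eye(4); T[:3,:3]=R.from_quat([q[1],q[2],q[3],q[0]]).as_matrix(); T[:3,3]=o['tool_pos']
        W=T@np.array(im['hand_eye'])
    else:
        Rm=cv2.Rodrigues(np.array(im['rvec'],float))[0]; W=np.eye(4); W[:3,:3]=Rm.T; W[:3,3]=-Rm.T@np.array(im['tvec']).ravel()
    np.savez('pics/'+f+'.npz',K=K,W=W)
    return im['pixels']
def ray(f,uv):
    d=np.load('pics/'+f+'.npz'); uv=np.atleast_2d(np.array(uv,float))
    r=np.c_[uv,np.ones(len(uv))]@np.linalg.inv(d['K']).T@d['W'][:3,:3].T
    return d['W'][:3,3],r
def onz(f,uv,z):
    c,r=ray(f,uv); return c+r*((z-c[2])/r[:,2])[:,None]
def proj(f,P):
    d=np.load('pics/'+f+'.npz'); p=(np.atleast_2d(P)-d['W'][:3,3])@d['W'][:3,:3]@d['K'].T
    return p[:,:2]/p[:,2:]
def tool():
    o=get_obs(); q=o['tool_rot']; return np.array(o['tool_pos']),R.from_quat([q[1],q[2],q[3],q[0]])
E
python3 - <<'E'
from h import *
for n in ['top','side','wrist']:
    snap(n,n+'0'); d=np.load(f'pics/{n}0.npz'); print(n,d['W'].round(3).tolist(),d['K'][0,0])
o=get_obs();print(o)
E
```

```text
top [[0.029, -0.996, 0.088, 0.345], [-1.0, -0.029, -0.003, -0.192], [0.005, -0.088, -0.996, 1.163], [0.0, 0.0, 0.0, 1.0]] 582.1752379876784
side [[0.851, -0.357, 0.386, 0.048], [-0.526, -0.57, 0.632, -0.849], [-0.006, -0.74, -0.672, 0.803], [0.0, 0.0, 0.0, 1.0]] 582.8184440002927
wrist [[0.359, 0.899, 0.249, 0.136], [0.933, -0.346, -0.097, 0.537], [-0.001, 0.268, -0.964, 0.373], [0.0, 0.0, 0.0, 1.0]] 385.9628055293235
{'t': 0.15, 'qpos': array([ 1.11838681e+00,  3.51088433e-01,  1.65224463e+00,  1.73006565e-05,
        1.13912226e+00, -8.46116350e-02]), 'joint_velocities': array([-1.33278776e-03, -2.53066785e-03, -4.69753261e-04, -4.71018466e-04,
       -6.68918441e-05,  6.97220332e-04]), 'tau': array([ 1.16042833e-03, -5.06240559e+01, -2.91506749e+01, -1.55983037e-05,
        3.30271956e-03, -3.09590928e-05]), 'tool_pos': array([0.19762939, 0.51300374, 0.2309076 ]), 'tool_rot': array([-1.22005298e-04,  1.82867694e-01,  9.83137437e-01, -4.13795859e-04]), 'ft_force': array([0.53754255, 0.54343211, 0.17475765]), 'wrist_torque': array([-0.03248177, -0.0160956 ,  0.01674778]), 'finger_force': 0.0, 'finger_gap': 0.08575870645020416}
```

View pics/top0.png

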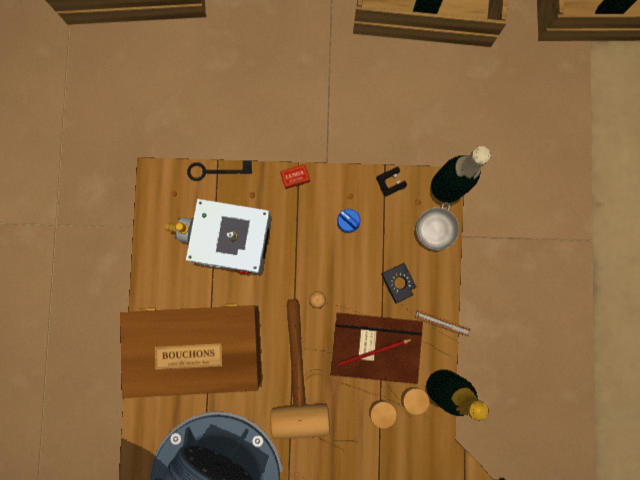

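View pics/side0.png

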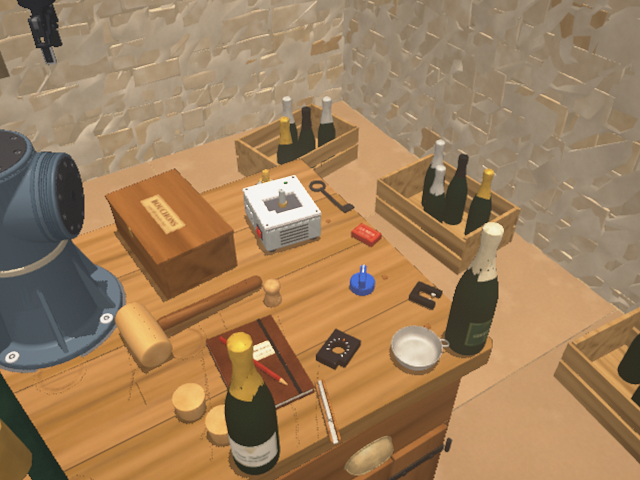

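Top view: pump at about (231,235), with its barbs to the left (+y). The knob is at (348,221), the bezel at (398,283), the cork at (317,299), the cup at (437,229) and the arm at the bottom. In the side view all of them are clear. I'll make a composite of enlarged crops.

```bash
python3 - <<'E'
from h import *
a=cv2.imread('pics/top0.png'); b=cv2.imread('pics/side0.png')
def c(i,x,y,w,h,s=4): return cv2.resize(i[y:y+h,x:x+w],None,fx=s,fy=s,interpolation=cv2.INTER_CUBIC)
A=np.hstack([c(a,180,190,100,75),c(a,330,200,100,75+0)])
A2=np.hstack([c(a,360,250,100,75),c(b,235,160,100,75+0)])
cv2.imwrite('pics/c1.png',np.vstack([A,A2]))
print(onz('top0',[[231,235]],.072),onz('top0',[[348,221]],.03),onz('top0',[[398,283]],.015),onz('top0',[[317,299]],.04))
E
```

```text
[[ 0.4681702  -0.02000494  0.072     ]] [[ 0.50724821 -0.24164353  0.03      ]] [[ 0.38902303 -0.34393685  0.015     ]] [[ 0.35285047 -0.18537442  0.04      ]]
```

View pics/c1.png

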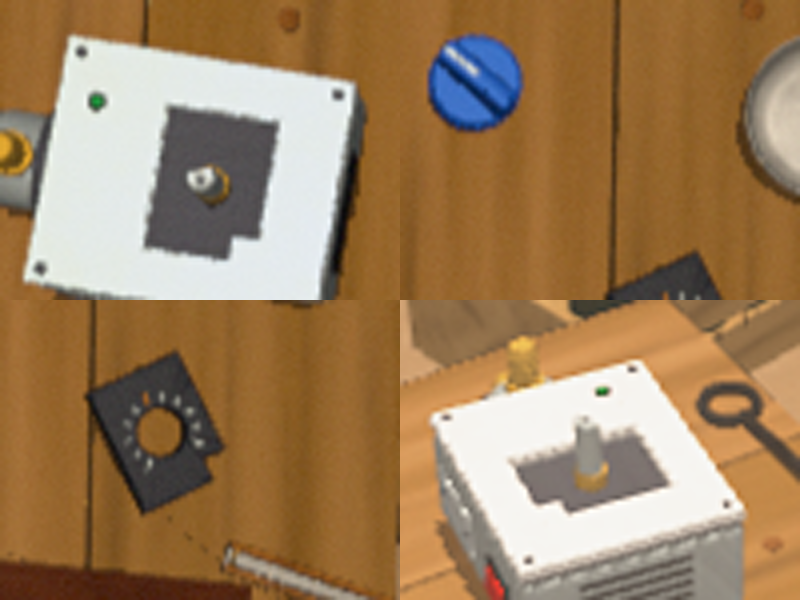

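The pump's yaw is about -9°, with the block at its (-x,-y) corner, lower right in the image. The bezel's yaw is about +25° with its notch to the right, and the knob's pointer is at about 42°. Next I go over the pump for a wrist view.

```bash
cat >> h.py <<'E'
def rows(P,yaw):
    """shift(cm) and turn(deg) to get TCP to P, pointing down, tool y at world angle yaw(deg)"""
    p,r=tool(); a=np.radians(yaw); y=np.array([np.cos(a),np.sin(a),0]); z=np.array([0,0,-1.])
    T=R.from_matrix(np.c_[np.cross(y,z),y,z])
    print('shift',(r.inv().apply(np.array(P)-p)*100).round(2),'turn',np.degrees((r.inv()*T).as_rotvec()).round(2), 'from',p.round(4))
E
python3 - <<'E'
from h import *
rows([.43,-.015,.231],-99)
E
```

```text
shift [-4.067e+01 -4.091e+01  2.000e-02] turn [-2.0000e-02  7.0000e-02  1.6793e+02] from [0.1976 0.513  0.2309]
```

```bash
python3 -m creep '[{"x":-20,"y":-20,"az":60,"hand":1},{"x":-20,"y":-20,"az":60,"hand":1},{"x":-20,"y":-20,"az":60,"hand":1},{"x":-20,"y":-20,"az":60,"hand":1},{"x":-20,"y":-20,"az":60,"hand":1},{"x":-20,"y":-20,"az":60,"hand":1},{"x":-40.7,"y":-40.9,"az":168,"hand":1},{"x":-40.7,"y":-40.9,"az":168,"hand":1},{"x":-40.7,"y":-40.9,"az":168,"hand":1},{"x":-40.7,"y":-40.9,"az":168,"hand":1},{"x":-40.7,"y":-40.9,"az":168,"hand":1},{"x":-40.7,"y":-40.9,"az":168,"hand":1},{"x":-40.7,"y":-40.9,"az":168,"hand":1},{"x":-40.7,"y":-40.9,"az":168,"hand":1},{"x":-40.7,"y":-40.9,"az":168,"hand":1},{"x":-40.7,"y":-40.9,"az":168,"hand":1},{"x":-40.7,"y":-40.9,"az":168,"hand":1},{"x":-40.7,"y":-40.9,"az":168,"hand":1}]'
python3 - <<'E'
from h import *
snap('wrist','w1'); print(get_obs()['qpos'])
E
```

```text
[ 1.11841932e+00  3.51024503e-01  1.65214739e+00 -1.68744748e-05
  1.13911388e+00 -8.46111629e-02]schema error: expected keys x, y, z, ax, ay, az, hand
```

View pics/w1.png

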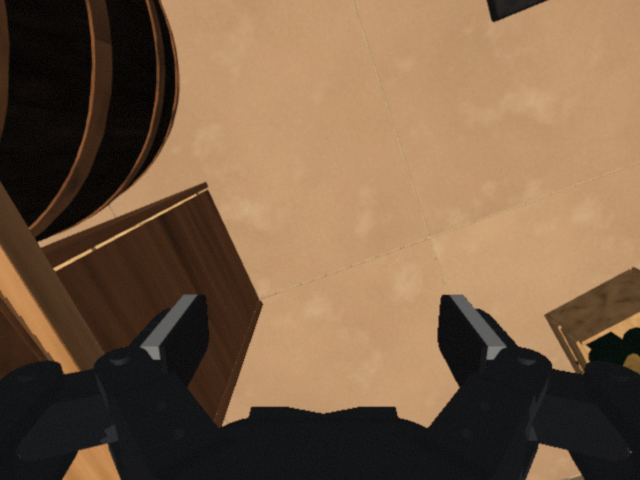

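The refused call moved nothing, because every key is required. The view is still the start pose: fingers at the lower left (200,320) and right (450,320), floor behind. Repeating with all keys.

```bash
python3 -m creep '[{"x":-20,"y":-20,"z":0,"ax":0,"ay":0,"az":60,"hand":1},{"x":-20,"y":-20,"z":0,"ax":0,"ay":0,"az":60,"hand":1},{"x":-20,"y":-20,"z":0,"ax":0,"ay":0,"az":60,"hand":1},{"x":-20,"y":-20,"z":0,"ax":0,"ay":0,"az":60,"hand":1},{"x":-40.7,"y":-40.9,"z":0,"ax":0,"ay":0,"az":168,"hand":1},{"x":-40.7,"y":-40.9,"z":0,"ax":0,"ay":0,"az":168,"hand":1},{"x":-40.7,"y":-40.9,"z":0,"ax":0,"ay":0,"az":168,"hand":1},{"x":-40.7,"y":-40.9,"z":0,"ax":0,"ay":0,"az":168,"hand":1},{"x":-40.7,"y":-40.9,"z":0,"ax":0,"ay":0,"az":168,"hand":1},{"x":-40.7,"y":-40.9,"z":0,"ax":0,"ay":0,"az":168,"hand":1},{"x":-40.7,"y":-40.9,"z":0,"ax":0,"ay":0,"az":168,"hand":1},{"x":-40.7,"y":-40.9,"z":0,"ax":0,"ay":0,"az":168,"hand":1},{"x":-40.7,"y":-40.9,"z":0,"ax":0,"ay":0,"az":168,"hand":1},{"x":-40.7,"y":-40.9,"z":0,"ax":0,"ay":0,"az":168,"hand":1},{"x":-40.7,"y":-40.9,"z":0,"ax":0,"ay":0,"az":168,"hand":1},{"x":-40.7,"y":-40.9,"z":0,"ax":0,"ay":0,"az":168,"hand":1},{"x":-40.7,"y":-40.9,"z":0,"ax":0,"ay":0,"az":168,"hand":1},{"x":-40.7,"y":-40.9,"z":0,"ax":0,"ay":0,"az":168,"hand":1}]'
python3 - <<'E'
from h import *
snap('wrist','w2'); print(get_obs()['qpos'])
E
```

```text
t: 2.45
tool_pos: [0.4304, -0.0148, 0.2313]
tool_rot: [0.0, 0.997, -0.078, -0.0]
ft_force: [0.7, 0.3, -0.7]
finger_gap: 0.0853
finger_force: 0.0
[-1.42509689e-01  1.30728631e-01  1.94023062e+00  6.93918741e-06
  1.07069757e+00  1.58447355e+00]
```

View pics/w2.png

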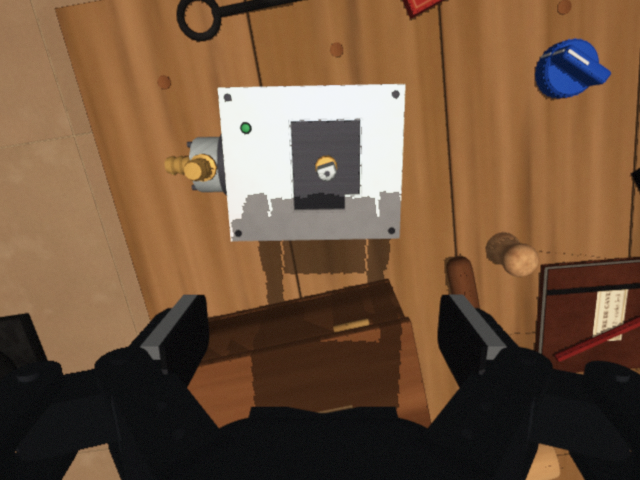

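Wrist view: the panel corners are roughly (219,88), (405,84), (399,240) and (232,241). The shaft tip is at (326,172), the pocket block at the lower right (355,200), and the knob at (572,70). Now measuring accurately.

```bash
python3 - <<'E'
from h import *
im=cv2.imread('pics/w2.png'); hsv=cv2.cvtColor(im,cv2.COLOR_BGR2HSV)
s=hsv[...,1]; v=hsv[...,2]
m=((s<60)&(v>75)).astype(np.uint8)*255
roi=np.zeros_like(m); roi[70:252,213:420]=255; m&=roi
m=cv2.morphologyEx(m,cv2.MORPH_OPEN,np.ones((5,5)))
n,l,st,ce=cv2.connectedComponentsWithStats(m); k=1+st[1:,4].argmax(); mm=(l==k).astype(np.uint8)
c=max(cv2.findContours(mm,cv2.RETR_EXTERNAL,cv2.CHAIN_APPROX_NONE)[0],key=cv2.contourArea)
print(st[k])
W=onz('w2',c[:,0,:],.072)[:,:2]
(cx,sz,an)=cv2.minAreaRect((W*1000).astype(np.float32)); print('panel',cx,sz,an)
# pocket dark
d=((v<75)).astype(np.uint8)*255; d[:110]=0;d[215:]=0;d[:,:285]=0;d[:,368:]=0
d=cv2.morphologyEx(d,cv2.MORPH_CLOSE,np.ones((3,3)))
c=max(cv2.findContours(d,cv2.RETR_EXTERNAL,cv2.CHAIN_APPROX_NONE)[0],key=cv2.contourArea)
for z in (.0705,.066): print('pocket',z,cv2.minAreaRect((onz('w2',c[:,0,:],z)[:,:2]*1000).astype(np.float32)))
print('tip',onz('w2',[[326,172]],.105))
big=cv2.resize(im[105:220,270:380],None,fx=5,fy=5,interpolation=cv2.INTER_CUBIC); cv2.imwrite('pics/c2.png',big)
E
```

```text
[  218    84   187   157 25671]
panel (470.8178405761719, -12.590278625488281) (139.70860290527344, 117.78662872314453) 82.14263916015625
pocket 0.0705 ((444.00537109375, -14.07028579711914), (39.94235610961914, 13.693500518798828), 81.10179138183594)
pocket 0.066 ((443.1922607421875, -13.894676208496094), (40.535438537597656, 13.896814346313477), 81.10179138183594)
tip [[ 0.46854204 -0.02323566  0.105     ]]
```

View pics/c2.png

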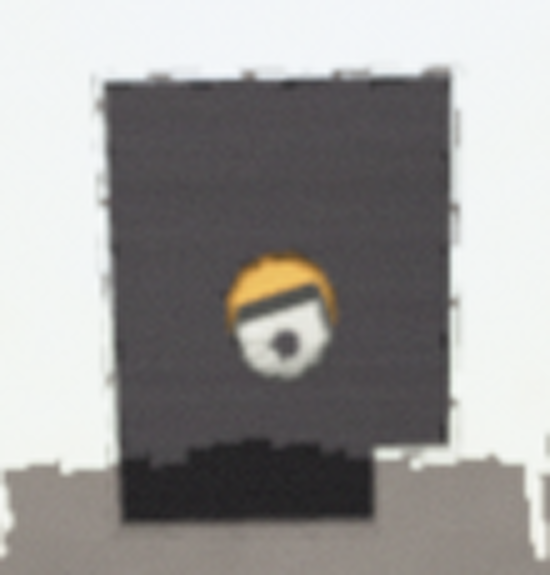

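The crop shows the pocket with its block at the lower right (375-450, 450-520). The flat edge runs from about (238,322) to (322,290), facing up and slightly left, with the centre dimple at (286,345).

```bash
python3 - <<'E'
from h import *
im=cv2.imread('pics/w2.png'); g=cv2.cvtColor(im,cv2.COLOR_BGR2GRAY)
d=(g<110).astype(np.uint8)*255; d[:105]=0;d[215:]=0;d[:,:280]=0;d[:,372:]=0
d=cv2.morphologyEx(d,cv2.MORPH_OPEN,np.ones((3,3)))
c=max(cv2.findContours(d,cv2.RETR_EXTERNAL,cv2.CHAIN_APPROX_NONE)[0],key=cv2.contourArea)
for z in (.072,.0705,.066):
    (cx,cy),s,a=cv2.minAreaRect((onz('w2',c[:,0,:],z)[:,:2]*1000).astype(np.float32));print('pocket',z,cx,cy,s,a)
f=lambda p: np.array(p)/5+[270,105]-.4
L=onz('w2',[f((238,322)),f((322,290))],.105)[:,:2]; t=L[1]-L[0]
print('flat len',np.hypot(*t),'normal deg',np.degrees(np.arctan2(*t[::-1]))+90, L*1000)
print('dimple',onz('w2',[f((286,345))],.105))
# white tip outline
d=((g>150)).astype(np.uint8)*255; m=np.zeros_like(d); m[160:184,313:340]=255; d&=m
pc=onz('w2',max(cv2.findContours(d,cv2.RETR_EXTERNAL,cv2.CHAIN_APPROX_NONE)[0],key=cv2.contourArea)[:,0,:],.105)[:,:2]*1000
print(cv2.minEnclosingCircle(pc.astype(np.float32)))
# knob, coarse
hsv=cv2.cvtColor(im,cv2.COLOR_BGR2HSV)
E
```

```text
pocket 0.072 469.4173583984375 -23.404705047607422 (52.06812286376953, 67.9549789428711) 81.43470764160156
pocket 0.0705 469.2713623046875 -23.392303466796875 (52.327125549316406, 68.29301452636719) 81.43470764160156
pocket 0.066 468.83343505859375 -23.355125427246094 (53.104095458984375, 69.30702209472656) 81.43470001220703
flat len 0.012351747836945943 normal deg 11.76306364080753 [[471.51386393 -17.55125466]
 [474.03195265 -29.64360364]]
dimple [[ 0.46736898 -0.02361477  0.105     ]]
((468.7405700683594, -23.556640625), 5.9463582038879395)
```

Pump: (0.469, -0.0233), yaw about -8.2°, flat normal at about 11.8° world. Checks: panel 140x118, pocket 68x52, both as specified. Now to the bezel.

```bash
python3 - <<'E'
from h import *
rows([.352,-.360,.2],-66)
E
```

```text
shift [-2.38 35.32  3.13] turn [ -0.     0.   -32.95] from [ 0.4304 -0.0148  0.2313]
```

```bash
python3 -m creep '[{"x":-2.4,"y":35.3,"z":0,"ax":0,"ay":0,"az":-33,"hand":1},{"x":-2.4,"y":35.3,"z":0,"ax":0,"ay":0,"az":-33,"hand":1},{"x":-2.4,"y":35.3,"z":0,"ax":0,"ay":0,"az":-33,"hand":1},{"x":-2.4,"y":35.3,"z":3.1,"ax":0,"ay":0,"az":-33,"hand":1},{"x":-2.4,"y":35.3,"z":3.1,"ax":0,"ay":0,"az":-33,"hand":1},{"x":-2.4,"y":35.3,"z":3.1,"ax":0,"ay":0,"az":-33,"hand":1},{"x":-2.4,"y":35.3,"z":3.1,"ax":0,"ay":0,"az":-33,"hand":1},{"x":-2.4,"y":35.3,"z":3.1,"ax":0,"ay":0,"az":-33,"hand":1},{"x":-2.4,"y":35.3,"z":3.1,"ax":0,"ay":0,"az":-33,"hand":1},{"x":-2.4,"y":35.3,"z":3.1,"ax":0,"ay":0,"az":-33,"hand":1},{"x":-2.4,"y":35.3,"z":3.1,"ax":0,"ay":0,"az":-33,"hand":1}]'
python3 - <<'E'
from h import *
snap('wrist','w3')
im=cv2.imread('pics/w3.png'); g=im.max(2)
print(proj('w3',[[.389,-.344,.015]]))
u,v=proj('w3',[[.389,-.344,.015]])[0].astype(int)
d=(g<90).astype(np.uint8)*255; m=np.zeros_like(d); m[v-75:v+75,u-75:u+75]=255; d&=m
cs=sorted(cv2.findContours(d,cv2.RETR_EXTERNAL,cv2.CHAIN_APPROX_NONE)[0],key=cv2.contourArea)[::-1][:2]
for c in cs:
    print(cv2.boundingRect(c),cv2.contourArea(c))
    for z in (.015,.0075): print(z,cv2.minAreaRect((onz('w3',c[:,0,:],z)[:,:2]*1000).astype(np.float32)))
E
```

```text
t: 3.88
tool_pos: [0.3515, -0.3589, 0.2006]
tool_rot: [0.0, 0.978, 0.208, 0.0]
ft_force: [0.6, 1.0, -0.5]
finger_gap: 0.0856
finger_force: 0.0
[[323.58741691 161.95982681]]
(298, 119, 63, 83) 4370.5
0.015 ((392.3040771484375, -348.1915283203125), (67.09708404541016, 50.125213623046875), 27.346078872680664)
0.0075 ((391.7911376953125, -348.5634765625), (68.63188171386719, 51.27182388305664), 27.346071243286133)
(248, 181, 58, 55) 859.0
0.015 ((335.7755126953125, -322.26239013671875), (47.63222885131836, 50.29410171508789), 24.01630973815918)
0.0075 ((333.9694519042969, -322.0411682128906), (48.721797943115234, 51.444549560546875), 24.016328811645508)
```

View pics/w3.png

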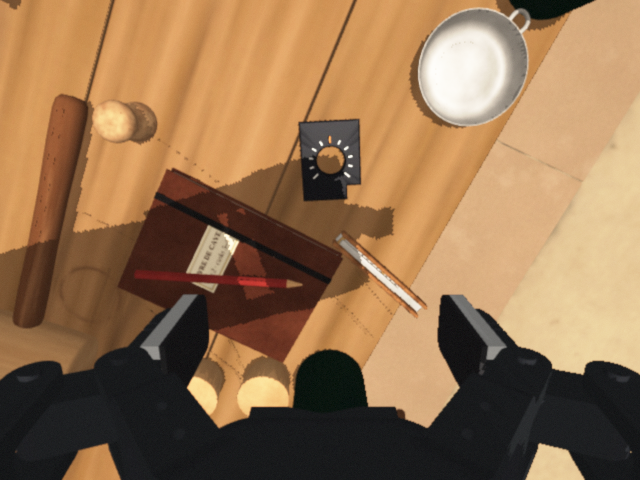

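The bezel is at (331,160), its notch at the lower right (355,192), and the fingers have clear wood on both sides. Sizes agree: 67x50.

```bash
python3 - <<'E'
from h import *
im=cv2.imread('pics/w3.png'); hsv=cv2.cvtColor(im,cv2.COLOR_BGR2HSV)
d=((hsv[...,1]>60)&(hsv[...,2]>60)).astype(np.uint8)*255; m=np.zeros_like(d); m[140:180,308:352]=255; d&=m
d=cv2.morphologyEx(d,cv2.MORPH_OPEN,np.ones((3,3)))
c=max(cv2.findContours(d,cv2.RETR_EXTERNAL,cv2.CHAIN_APPROX_NONE)[0],key=cv2.contourArea)
for z in (.015,.0075):
    print(cv2.minEnclosingCircle((onz('w3',c[:,0,:],z)[:,:2]*1000).astype(np.float32)))
rows([.392,-.3482,.007],-63)
E
```

```text
((393.1291198730469, -348.0771789550781), 11.76742172241211)
((392.6350402832031, -348.446533203125), 12.03654670715332)
shift [ 4.15  0.65 19.35] turn [ 0.02 -0.   -3.02] from [ 0.3514 -0.3591  0.2005]
```

```bash
python3 -m creep '[{"x":4.2,"y":0.65,"z":10,"ax":0,"ay":0,"az":-3.2,"hand":1},{"x":4.2,"y":0.65,"z":10,"ax":0,"ay":0,"az":-3.2,"hand":1},{"x":4.2,"y":0.65,"z":14,"ax":0,"ay":0,"az":-3.2,"hand":1},{"x":4.2,"y":0.65,"z":17,"ax":0,"ay":0,"az":-3.2,"hand":1},{"x":4.2,"y":0.65,"z":19,"ax":0,"ay":0,"az":-3.2,"hand":0.5},{"x":4.2,"y":0.65,"z":19.35,"ax":0,"ay":0,"az":-3.2,"hand":0.3},{"x":4.2,"y":0.65,"z":19.35,"ax":0,"ay":0,"az":-3.2,"hand":0.1},{"x":4.2,"y":0.65,"z":19.35,"ax":0,"ay":0,"az":-3.2,"hand":-0.2},{"x":4.2,"y":0.65,"z":19.35,"ax":0,"ay":0,"az":-3.2,"hand":-0.2},{"x":4.2,"y":0.65,"z":19.35,"ax":0,"ay":0,"az":-3.2,"hand":-0.2},{"x":4.2,"y":0.65,"z":19.35,"ax":0,"ay":0,"az":-3.2,"hand":-0.2},{"x":4.2,"y":0.65,"z":19.35,"ax":0,"ay":0,"az":-3.2,"hand":-0.2}]'
python3 - <<'E'
from h import *
p,r=tool(); print(p,r.apply([0,1,0]))
E
```

```text
t: 5.42
tool_pos: [0.3922, -0.3485, 0.0069]
tool_rot: [0.0, 0.972, 0.235, 0.0]
ft_force: [-0.3, 0.5, 0.4]
finger_gap: 0.0477
finger_force: 63.2
[ 0.39215439 -0.34853944  0.00691972] [ 4.55977101e-01 -8.89991492e-01  1.65434532e-04]
```

```bash
python3 - <<'E'
from h import *
rows([.469,-.0233,.137],-98.2)
E
python3 -m creep '[{"x":0,"y":0,"z":-5,"ax":0,"ay":0,"az":0,"hand":-0.2},{"x":0,"y":0,"z":-10,"ax":0,"ay":0,"az":0,"hand":-0.2},{"x":0,"y":0,"z":-15,"ax":0,"ay":0,"az":0,"hand":-0.2},{"x":0,"y":0,"z":-15,"ax":0,"ay":0,"az":0,"hand":-0.2},{"x":0,"y":0,"z":-15,"ax":0,"ay":0,"az":0,"hand":-0.2}]'
```

```text
shift [ 21.67 -25.44 -13.01] turn [ 1.000e-02 -1.000e-02  3.533e+01] from [ 0.3922 -0.3485  0.0069]
t: 6.05
tool_pos: [0.3918, -0.3481, 0.1561]
tool_rot: [-0.0, 0.972, 0.235, -0.0]
ft_force: [-0.1, 1.2, -1.4]
finger_gap: 0.0476
finger_force: 63.1
```

```bash
python3 - <<'E'
from h import *
rows([.469,-.0233,.157],-98.2)
snap('wrist','w4')
p,r=tool()
im=cv2.imread('pics/w4.png'); hsv=cv2.cvtColor(im,cv2.COLOR_BGR2HSV)
print(proj('w4',r.apply([[0,0,-.008]])+p), p)
for a in ([.033,-.025],[.033,.025],[-.033,-.025],[-.033,.025]): print(proj('w4',r.apply([[*a,-.008]])+p))
cv2.imwrite('pics/c4.png',cv2.resize(im[180:400,180:470],None,fx=2.7,fy=2.7,interpolation=cv2.INTER_CUBIC))
E
```

```text
shift [ 21.68 -25.39  -0.08] turn [-5.000e-02  3.000e-02  3.533e+01] from [ 0.3918 -0.3481  0.1561]
[[319.39373222 312.58760238]] [ 0.39158865 -0.34793525  0.15554207]
[[250.02572888 229.57433936]]
[[388.36141362 229.59185401]]
[[258.16037532 386.2758601 ]]
[[380.95685887 386.26070495]]
```

View pics/c4.png

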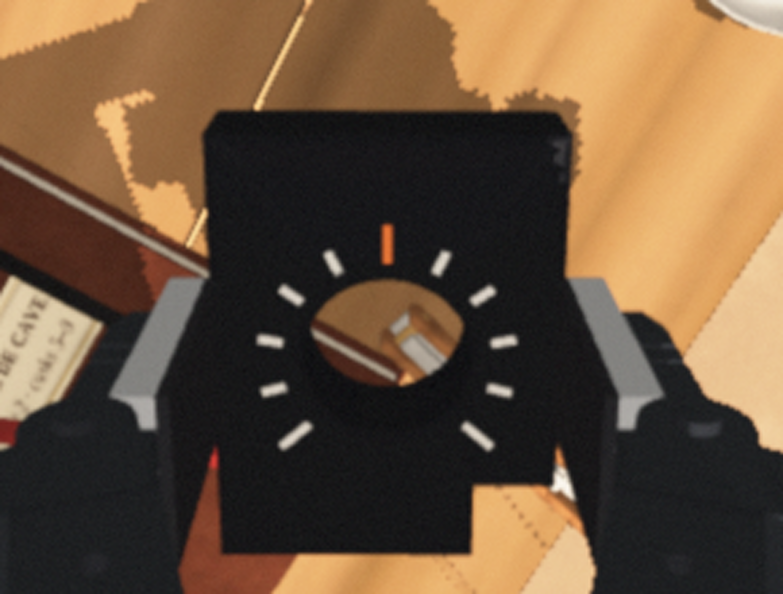

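The held bezel is level and square. It appears about +1.3 mm in tool y relative to the calibration. The grip itself centres it, so this is camera bias. I'll align by comparing seen bezel with seen panel at the hover, where the bias cancels.

```bash
python3 -m creep '[{"x":21.7,"y":-25.4,"z":-1,"ax":0,"ay":0,"az":35.3,"hand":-0.2},{"x":21.7,"y":-25.4,"z":-1,"ax":0,"ay":0,"az":35.3,"hand":-0.2},{"x":21.7,"y":-25.4,"z":-1,"ax":0,"ay":0,"az":35.3,"hand":-0.2},{"x":21.7,"y":-25.4,"z":-1,"ax":0,"ay":0,"az":35.3,"hand":-0.2},{"x":21.7,"y":-25.4,"z":-1,"ax":0,"ay":0,"az":35.3,"hand":-0.2},{"x":21.7,"y":-25.4,"z":-1,"ax":0,"ay":0,"az":35.3,"hand":-0.2},{"x":21.7,"y":-25.4,"z":-1,"ax":0,"ay":0,"az":35.3,"hand":-0.2},{"x":21.7,"y":-25.4,"z":-1,"ax":0,"ay":0,"az":35.3,"hand":-0.2},{"x":21.7,"y":-25.4,"z":-1,"ax":0,"ay":0,"az":35.3,"hand":-0.2},{"x":21.7,"y":-25.4,"z":2,"ax":0,"ay":0,"az":35.3,"hand":-0.2},{"x":21.7,"y":-25.4,"z":2,"ax":0,"ay":0,"az":35.3,"hand":-0.2},{"x":21.7,"y":-25.4,"z":2,"ax":0,"ay":0,"az":35.3,"hand":-0.2},{"x":21.7,"y":-25.4,"z":2,"ax":0,"ay":0,"az":35.3,"hand":-0.2}]'
python3 - <<'E'
from h import *
snap('wrist','w5');snap('top','t5')
p,r=tool(); print(p)
E
```

```text
t: 7.72
tool_pos: [0.4699, -0.0237, 0.1376]
tool_rot: [0.0, 0.997, -0.071, 0.001]
ft_force: [0.5, 0.3, -1.5]
finger_gap: 0.0478
finger_force: 63.0
[ 0.4697262  -0.02359233  0.13744767]
```

View pics/w5.png

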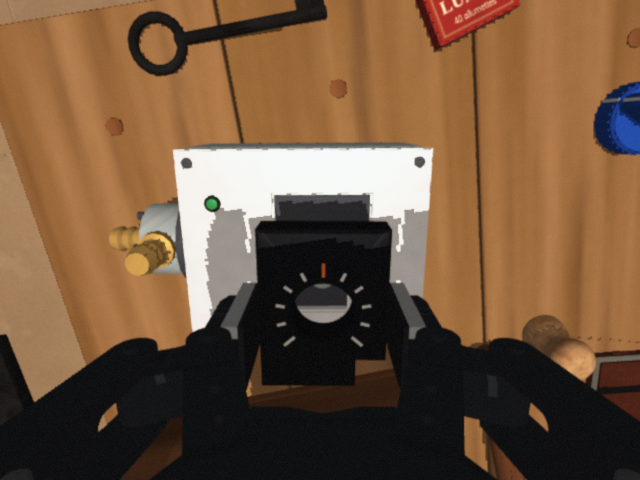

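The bezel hovers over the panel: silhouette columns 257–391, front edge at row 223. The pocket rim behind it spans columns 275–370 at row 195, and the panel's back edge is at row 149. The block is at the lower right, matching the notch. Measuring the relative offset numerically.

```bash
python3 - <<'E'
from h import *
g=cv2.cvtColor(cv2.imread('pics/w5.png'),cv2.COLOR_BGR2GRAY).astype(float); g=cv2.GaussianBlur(g,(3,3),0)
def cross(a,lo,hi,th):   # subpixel crossing with largest gradient
    d=np.abs(np.diff(a[lo:hi])); k=lo+d.argmax(); return k+.5
p,r=tool()
def tl(uv,tz): # to tool coords on plane at tool z
    w=onz('w5',uv,p[2]-tz); return r.inv().apply(w-p)*1000
def rowsc(r0,r1,lo,hi): return [(cross(g[v],lo,hi,0),v) for v in range(r0,r1)]
def colsc(c0,c1,lo,hi): return [(u,cross(g[:,u],lo,hi,0)) for u in range(c0,c1)]
dz=p[2]-.072
def rep(n,uv,tz,ax):
    t=tl(uv,tz); o=1-ax; f=np.polyfit(t[:,o],t[:,ax],1); res=t[:,ax]-np.polyval(f,t[:,o]); k=abs(res)<1
    f=np.polyfit(t[k,o],t[k,ax],1)
    print(n,'at0 %.2f'%f[1],'slope deg %.2f'%np.degrees(f[0]),k.sum(),len(k), 'mean',t[k].mean(0).round(1))
rep('panel left',rowsc(155,200,165,190),dz,1)
rep('panel right',rowsc(155,200,420,445),dz,1)
rep('panel back',colsc(200,410,140,160),dz,0)
for z in (.072,.0705): 
  rep('pocket left',rowsc(198,218,262,290),p[2]-z,1)
  rep('pocket right',rowsc(198,218,355,385),p[2]-z,1)
  rep('pocket back',colsc(282,362,185,205),p[2]-z,0)
tt=-.008
rep('bez left',rowsc(240,270,245,270),tt,1)
rep('bez right',rowsc(240,270,378,400),tt,1)
rep('bez front low',colsc(265,384,215,230),.007,0)
rep('bez rear top',colsc(268,350,372,394),tt,0)
for uv in ([180,150],): pass
print('shaft/tip pred',proj('w5',[[.469,-.0233,.105]]))
E
```

```text
panel left at0 -78.95 slope deg 0.09 24 45 mean [ 37.6 -78.9  65.5]
panel right at0 59.04 slope deg -1.09 25 45 mean [37.9 58.3 65.5]
panel back at0 58.56 slope deg 0.41 210 210 mean [58.5 -9.3 65.5]
pocket left at0 -27.00 slope deg 1.91 20 20 mean [ 26.6 -26.1  65.5]
pocket right at0 24.70 slope deg 2.30 19 20 mean [26.6 25.8 65.5]
pocket back at0 33.91 slope deg -0.10 80 80 mean [33.9 -0.3 65.5]
pocket left at0 -27.19 slope deg 1.91 20 20 mean [ 26.3 -26.3  67. ]
pocket right at0 24.90 slope deg 2.30 19 20 mean [26.2 26.  67. ]
pocket back at0 33.65 slope deg -0.10 80 80 mean [33.7 -0.3 67. ]
bez left at0 -24.18 slope deg 0.11 30 30 mean [ 24.1 -24.1  -8. ]
bez right at0 25.06 slope deg 0.44 30 30 mean [24.1 25.2 -8. ]
bez front low at0 33.34 slope deg -0.20 117 119 mean [33.3  1.2  7. ]
bez rear top at0 -31.66 slope deg -0.94 82 82 mean [-31.6  -5.4  -8. ]
shaft/tip pred [[321.54975885 276.70869595]]
```

```bash
python3 -m creep '[{"x":-0.12,"y":-0.07,"z":0,"ax":0,"ay":0,"az":-0.3,"hand":-0.2},{"x":-0.12,"y":-0.07,"z":1,"ax":0,"ay":0,"az":-0.3,"hand":-0.2},{"x":-0.12,"y":-0.07,"z":2,"ax":0,"ay":0,"az":-0.3,"hand":-0.2},{"x":-0.12,"y":-0.07,"z":3,"ax":0,"ay":0,"az":-0.3,"hand":-0.2},{"x":-0.12,"y":-0.07,"z":4,"ax":0,"ay":0,"az":-0.3,"hand":-0.2},{"x":-0.12,"y":-0.07,"z":5,"ax":0,"ay":0,"az":-0.3,"hand":-0.2},{"x":-0.12,"y":-0.07,"z":5.5,"ax":0,"ay":0,"az":-0.3,"hand":-0.2},{"x":-0.12,"y":-0.07,"z":5.5,"ax":0,"ay":0,"az":-0.3,"hand":-0.2}]'
python3 -m creep '[{"x":0,"y":0,"z":0.2,"ax":0,"ay":0,"az":0,"hand":-0.2},{"x":0,"y":0,"z":0.3,"ax":0,"ay":0,"az":0,"hand":-0.2},{"x":0,"y":0,"z":0.4,"ax":0,"ay":0,"az":0,"hand":-0.2},{"x":0,"y":0,"z":0.4,"ax":0,"ay":0,"az":0,"hand":-0.2}]'
```

```text
t: 8.82
tool_pos: [0.4682, -0.0226, 0.0815]
tool_rot: [-0.0, 0.998, -0.069, -0.0]
ft_force: [-0.1, 0.2, -1.1]
finger_gap: 0.048
finger_force: 63.1
t: 9.32
tool_pos: [0.4683, -0.0226, 0.0778]
tool_rot: [-0.0, 0.998, -0.069, 0.0]
ft_force: [0.5, 0.3, -1.8]
finger_gap: 0.0475
finger_force: 63.1
```

```bash
python3 -m creep '[{"x":0,"y":0,"z":0.1,"ax":0,"ay":0,"az":0,"hand":-0.2},{"x":0,"y":0,"z":0.2,"ax":0,"ay":0,"az":0,"hand":-0.2},{"x":0,"y":0,"z":0.3,"ax":0,"ay":0,"az":0,"hand":-0.2},{"x":0,"y":0,"z":0.3,"ax":0,"ay":0,"az":0,"hand":-0.2}]'
python3 -m creep '[{"x":0,"y":0,"z":0.1,"ax":0,"ay":0,"az":0,"hand":-0.2},{"x":0,"y":0,"z":0.2,"ax":0,"ay":0,"az":0,"hand":-0.2},{"x":0,"y":0,"z":0.2,"ax":0,"ay":0,"az":0,"hand":-0.2}]'
```

```text
t: 9.82
tool_pos: [0.4683, -0.0226, 0.0747]
tool_rot: [-0.0, 0.998, -0.069, -0.0]
ft_force: [-1.0, 0.2, -1.3]
finger_gap: 0.0475
finger_force: 63.1
t: 10.2
tool_pos: [0.4684, -0.0226, 0.0729]
tool_rot: [-0.0, 0.998, -0.069, 0.0]
ft_force: [-0.3, -0.6, 1.7]
finger_gap: 0.048
finger_force: 63.4
```

It is in the pocket with floor contact. Release and rise.

```bash
python3 -m creep '[{"x":0,"y":0,"z":0,"ax":0,"ay":0,"az":0,"hand":0.3},{"x":0,"y":0,"z":0,"ax":0,"ay":0,"az":0,"hand":0.4},{"x":0,"y":0,"z":0,"ax":0,"ay":0,"az":0,"hand":0.6},{"x":0,"y":0,"z":-0.5,"ax":0,"ay":0,"az":0,"hand":0.8},{"x":0,"y":0,"z":-2,"ax":0,"ay":0,"az":0,"hand":1},{"x":-3,"y":0,"z":-7,"ax":0,"ay":0,"az":0,"hand":1},{"x":-4,"y":0,"z":-12,"ax":0,"ay":0,"az":0,"hand":1},{"x":-4,"y":0,"z":-16,"ax":0,"ay":0,"az":0,"hand":1},{"x":-4,"y":0,"z":-16,"ax":0,"ay":0,"az":0,"hand":1},{"x":-4,"y":0,"z":-16,"ax":0,"ay":0,"az":0,"hand":1},{"x":-4,"y":0,"z":-16,"ax":0,"ay":0,"az":0,"hand":1}]'
python3 - <<'E'
from h import *
snap('wrist','w6')
im=cv2.imread('pics/w6.png'); g=im.max(2); hsv=cv2.cvtColor(im,cv2.COLOR_BGR2HSV)
# bezel top dark & panel
d=(g<70).astype(np.uint8)*255; m=np.zeros_like(d)
cor=np.array([[.45,-.05],[.45,.05]])
u,v=proj('w6',[[.4685,-.0227,.081]])[0].astype(int); print('pred bezel px',u,v)
m[v-60:v+60,u-60:u+60]=255; d&=m; d=cv2.morphologyEx(d,cv2.MORPH_OPEN,np.ones((3,3)))
c=max(cv2.findContours(d,cv2.RETR_EXTERNAL,cv2.CHAIN_APPROX_NONE)[0],key=cv2.contourArea)
print('bezel',cv2.boundingRect(c),cv2.minAreaRect((onz('w6',c[:,0,:],.081)[:,:2]*1000).astype(np.float32)))
w=((hsv[...,1]<60)&(g>80)).astype(np.uint8)*255; m=np.zeros_like(w); q=proj('w6',[[.54,.06,.072],[.54,-.09,.072],[.40,-.09,.072],[.40,.06,.072]]).astype(int); cv2.fillConvexPoly(m,q,255); w&=m; w=cv2.morphologyEx(w,cv2.MORPH_OPEN,np.ones((5,5)))
c=max(cv2.findContours(w,cv2.RETR_EXTERNAL,cv2.CHAIN_APPROX_NONE)[0],key=cv2.contourArea)
print('panel',cv2.minAreaRect((onz('w6',c[:,0,:],.072)[:,:2]*1000).astype(np.float32)))
# shaft flat: white tip
u,v=proj('w6',[[.4685,-.0227,.105]])[0]; print('tip',u,v)
u,v=int(u),int(v)
A=cv2.resize(im[v-60:v+60,u-70:u+70],None,fx=5,fy=5,interpolation=cv2.INTER_CUBIC)
cv2.imwrite('pics/c6.png',A); print(u,v, tool()[0])
E
```

```text
t: 11.58
tool_pos: [0.4282, -0.017, 0.2319]
tool_rot: [-0.0, 0.998, -0.069, -0.001]
ft_force: [0.3, -0.5, -0.1]
finger_gap: 0.0855
finger_force: 0.0
pred bezel px 322 165
bezel (290, 119, 68, 90) ((469.031005859375, -23.17561912536621), (49.669525146484375, 66.03009796142578), 82.1434097290039)
panel ((470.92376708984375, -13.060600280761719), (138.76876831054688, 117.26036834716797), 82.14079284667969)
tip 322.5428585575653 169.11598449175202
322 169 [ 0.42826837 -0.01707562  0.23192325]
```

The bezel measures 49.7x66.0 at the seated height, centred on the panel with identical yaw, so it is seated. Now over the knob.

```bash
python3 - <<'E'
from h import *
rows([.477,-.269,.2],-48)
E
```

```text
shift [ 8.29 24.29  3.18] turn [ -0.05   0.1  -49.88] from [ 0.4283 -0.0171  0.2319]
```

```bash
python3 -m creep '[{"x":8.3,"y":24.3,"z":0,"ax":0,"ay":0,"az":-50,"hand":1},{"x":8.3,"y":24.3,"z":0,"ax":0,"ay":0,"az":-50,"hand":1},{"x":8.3,"y":24.3,"z":3.2,"ax":0,"ay":0,"az":-50,"hand":1},{"x":8.3,"y":24.3,"z":3.2,"ax":0,"ay":0,"az":-50,"hand":1},{"x":8.3,"y":24.3,"z":3.2,"ax":0,"ay":0,"az":-50,"hand":1},{"x":8.3,"y":24.3,"z":3.2,"ax":0,"ay":0,"az":-50,"hand":1},{"x":8.3,"y":24.3,"z":3.2,"ax":0,"ay":0,"az":-50,"hand":1},{"x":8.3,"y":24.3,"z":3.2,"ax":0,"ay":0,"az":-50,"hand":1},{"x":8.3,"y":24.3,"z":3.2,"ax":0,"ay":0,"az":-50,"hand":1},{"x":8.3,"y":24.3,"z":3.2,"ax":0,"ay":0,"az":-50,"hand":1}]'
python3 - <<'E'
from h import *
snap('wrist','w7')
im=cv2.imread('pics/w7.png'); hsv=cv2.cvtColor(im,cv2.COLOR_BGR2HSV)
b=((hsv[...,0]>100)&(hsv[...,0]<130)&(hsv[...,1]>120)).astype(np.uint8)*255
c=max(cv2.findContours(b,cv2.RETR_EXTERNAL,cv2.CHAIN_APPROX_NONE)[0],key=cv2.contourArea)
x,y,w,h=cv2.boundingRect(c); print('knob box',x,y,w,h)
# white pointer inside knob
wm=((hsv[...,1]<90)&(hsv[...,2]>150)).astype(np.uint8)*255; m=np.zeros_like(wm); cv2.drawContours(m,[cv2.convexHull(c)],-1,255,-1); wm&=m
wc=max(cv2.findContours(wm,cv2.RETR_EXTERNAL,cv2.CHAIN_APPROX_NONE)[0],key=cv2.contourArea)
P=onz('w7',wc[:,0,:],.038)[:,:2]*1000; print('pointer',cv2.minAreaRect(P.astype(np.float32)))
print('hub',cv2.minEnclosingCircle((onz('w7',c[:,0,:],.018)[:,:2]*1000).astype(np.float32)), cv2.minEnclosingCircle((onz('w7',c[:,0,:],.009)[:,:2]*1000).astype(np.float32)))
cv2.imwrite('pics/c7.png',np.hstack([cv2.resize(cv2.imread('pics/c6.png'),(400,343)),cv2.resize(im[y-10:y+h+10,x-10:x+w+10],(400,343),interpolation=cv2.INTER_CUBIC)]))
v=hsv[...,2]; v[b==0]=0
import sys; print((x-10,y-10,w+20,h+20))
E
```

```text
t: 12.88
tool_pos: [0.4778, -0.2689, 0.201]
tool_rot: [0.0, 0.933, 0.359, 0.0]
ft_force: [-0.0, 0.1, 0.0]
finger_gap: 0.0849
finger_force: 0.0
knob box 301 130 55 58
pointer ((521.1280517578125, -235.11172485351562), (21.426958084106445, 3.171884298324585), 51.175899505615234)
hub ((513.5946044921875, -244.78659057617188), 23.44855499267578) ((513.1583251953125, -245.3636016845703), 24.09735679626465)
(291, 120, 75, 78)
```

View pics/c7.png

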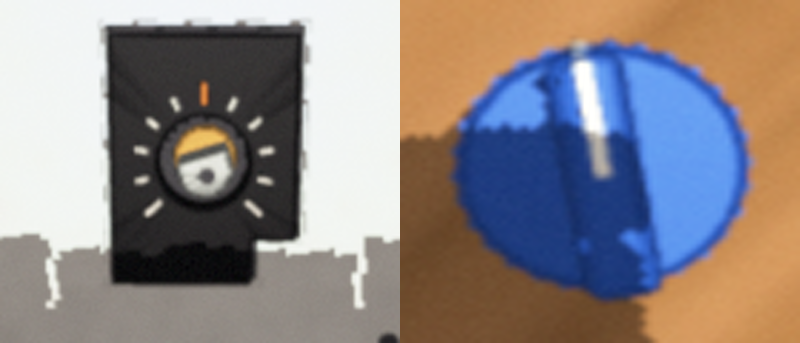

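The left crop shows the bezel seated level, shaft centred in its hole, with the flat facing up and slightly left. On the right the knob's pointer is up and slightly left, at about 51° world. Next is refining the flat angle and computing the grasp.

```bash
cat > flat.py <<'E'
from h import *
def flat(f,u,v):
    im=cv2.imread(f'pics/{f}.png'); h=14
    g=cv2.cvtColor(im,cv2.COLOR_BGR2HSV); val=(im.min(2))[v-h:v+h,u-h:u+h]
    G=cv2.resize(val,None,fx=8,fy=8,interpolation=cv2.INTER_CUBIC)
    m=(G>130).astype(np.uint8)*255; n,l,st,ce=cv2.connectedComponentsWithStats(m)
    k=l[h*8-40:h*8+40,h*8-40:h*8+40]; k=np.bincount(k[k>0]).argmax()
    c=max(cv2.findContours((l==k).astype(np.uint8),cv2.RETR_EXTERNAL,cv2.CHAIN_APPROX_NONE)[0],key=cv2.contourArea)[:,0,:]
    uv=(c+.5)/8-.5+[u-h,v-h]; P=onz(f,uv,.105)[:,:2]*1000
    cen=P.mean(0); best=None
    for a in np.arange(-40,60,5.):   # start from the side with the straightest edge
        nn=np.array([np.cos(np.radians(a)),np.sin(np.radians(a))]); t=np.array([-nn[1],nn[0]])
        q=P[((P-cen)@nn>0)&(abs((P-cen)@t)<4)]
        vx,vy,x0,y0=cv2.fitLine(q.astype(np.float32),cv2.DIST_HUBER,0,.01,.01).ravel()
        res=np.abs((q-[x0,y0])@[-vy,vx]).mean()
        if best is None or res<best[0]: best=(res,np.degrees(np.arctan2(vy,vx))%180-90,(x0,y0))
    (cc,rad)=cv2.minEnclosingCircle(P.astype(np.float32))
    print(f,'normal',best,'extent',np.ptp(P,axis=0),'circ',cc,rad)
if __name__=='__main__':
    flat('w2',327,172); flat('w6',323,170)
    rows([.5135,-.2449,.0215],-38.8)
E
python3 flat.py
```

```text
w2 normal (np.float64(0.02267840833324042), np.float32(8.542625), (np.float32(472.27283), np.float32(-23.853676))) extent [ 9.70301008 12.49119668] circ (469.2574157714844, -23.453826904296875) 6.37103271484375
w6 normal (np.float64(0.024544764970142803), np.float32(8.440079), (np.float32(472.21152), np.float32(-23.181585))) extent [ 9.74541046 12.56542601] circ (469.33551025390625, -23.431177139282227) 6.39728307723999
shift [ 4.27  0.61 17.95] turn [ 0.01 -0.   -9.07] from [ 0.4777 -0.269   0.201 ]
```

```bash
python3 -m creep '[{"x":4.27,"y":0.61,"z":6,"ax":0,"ay":0,"az":-9,"hand":1},{"x":4.27,"y":0.61,"z":12,"ax":0,"ay":0,"az":-9,"hand":1},{"x":4.27,"y":0.61,"z":15,"ax":0,"ay":0,"az":-9,"hand":0.5},{"x":4.27,"y":0.61,"z":17,"ax":0,"ay":0,"az":-9,"hand":0},{"x":4.27,"y":0.61,"z":17.95,"ax":0,"ay":0,"az":-9,"hand":-0.3},{"x":4.27,"y":0.61,"z":17.95,"ax":0,"ay":0,"az":-9,"hand":-0.5},{"x":4.27,"y":0.61,"z":17.95,"ax":0,"ay":0,"az":-9,"hand":-0.65},{"x":4.27,"y":0.61,"z":17.95,"ax":0,"ay":0,"az":-9,"hand":-1},{"x":4.27,"y":0.61,"z":17.95,"ax":0,"ay":0,"az":-9,"hand":-1},{"x":4.27,"y":0.61,"z":17.95,"ax":0,"ay":0,"az":-9,"hand":-1},{"x":4.27,"y":0.61,"z":17.95,"ax":0,"ay":0,"az":-9,"hand":-1}]'
python3 -m creep '[{"x":0,"y":0,"z":-3,"ax":0,"ay":0,"az":0,"hand":-1},{"x":0,"y":0,"z":-9,"ax":0,"ay":0,"az":0,"hand":-1},{"x":0,"y":0,"z":-15,"ax":0,"ay":0,"az":0,"hand":-1},{"x":0,"y":0,"z":-17,"ax":0,"ay":0,"az":0,"hand":-1},{"x":0,"y":0,"z":-17,"ax":0,"ay":0,"az":0,"hand":-1},{"x":0,"y":0,"z":-17,"ax":0,"ay":0,"az":0,"hand":-1}]'
python3 - <<'E'
from h import *
snap('wrist','w8'); p,r=tool()
im=cv2.imread('pics/w8.png'); hsv=cv2.cvtColor(im,cv2.COLOR_BGR2HSV)
b=((hsv[...,0]>100)&(hsv[...,0]<130)&(hsv[...,1]>120)).astype(np.uint8)*255
c=max(cv2.findContours(b,cv2.RETR_EXTERNAL,cv2.CHAIN_APPROX_NONE)[0],key=cv2.contourArea); print('box',cv2.boundingRect(c))
tl=lambda uv,tz:r.inv().apply(onz('w8',uv,p[2]-tz)-p)*1000
# underside tool z=+.0215, hub top z=+.0035
for tz in (.0035,.0215):
    t=tl(c[:,0,:],tz); print(tz,'x',t[:,0].min(),t[:,0].max(),'y',t[:,1].min(),t[:,1].max())
# points of pointer at bar top tool z -.0165
wm=((hsv[...,1]<90)&(hsv[...,2]>130)).astype(np.uint8)*255; m=np.zeros_like(wm); cv2.drawContours(m,[cv2.convexHull(c)],-1,255,-1); wm&=m
for wc in sorted(cv2.findContours(wm,cv2.RETR_EXTERNAL,cv2.CHAIN_APPROX_NONE)[0],key=cv2.contourArea)[::-1][:2]:
    t=tl(wc[:,0,:],-.0165); print('pointer',cv2.minAreaRect(t[:,:2].astype(np.float32)))
for a in ([.023,0],[-.023,0],[0,.023],[0,-.023]): print(a,proj('w8',r.apply([[*a,.0035],[*a,.0215]])+p).round(1).tolist())
rows([.469,-.0233,.145],-81)
E
```

```text
t: 14.3
tool_pos: [0.514, -0.2455, 0.0225]
tool_rot: [0.001, 0.902, 0.431, 0.001]
ft_force: [-1.3, 1.0, 7.3]
finger_gap: 0.0101
finger_force: 61.0
t: 15.05
tool_pos: [0.5128, -0.2448, 0.1901]
tool_rot: [-0.001, 0.902, 0.431, -0.001]
ft_force: [0.3, -0.3, -0.9]
finger_gap: 0.0106
finger_force: 60.1
box (268, 232, 110, 136)
0.0035 x -32.29802127413313 28.47630067868332 y -21.167461336137304 23.687095238440737
0.0215 x -44.68480479939887 23.580908376747345 y -23.947741163543938 26.43584511719884
pointer ((11.724029541015625, 1.473816990852356), (19.934688568115234, 2.1627047061920166), 0.10079220682382584)
pointer ((26.96465301513672, 1.4472808837890625), (2.068643808364868, 4.6904191970825195), 89.94657897949219)
[0.023, 0] [[319.3, 245.3], [319.7, 233.3]]
[-0.023, 0] [[319.6, 348.1], [319.9, 327.1]]
[0, 0.023] [[375.3, 298.7], [370.1, 281.8]]
[0, -0.023] [[263.6, 298.7], [269.4, 281.8]]
shift [ 14.49 -17.3    4.52] turn [-0.12  0.07 42.13] from [ 0.5128 -0.2448  0.1898]
```

Knob held, underside 22.5 mm below the TCP, pointer along tool x (0.1° off). Hover above the shaft at yaw 9°.

```bash
python3 -m creep '[{"x":14.54,"y":-17.34,"z":0,"ax":0,"ay":0,"az":42.1,"hand":-1},{"x":14.54,"y":-17.34,"z":0,"ax":0,"ay":0,"az":42.1,"hand":-1},{"x":14.54,"y":-17.34,"z":0,"ax":0,"ay":0,"az":42.1,"hand":-1},{"x":14.54,"y":-17.34,"z":0,"ax":0,"ay":0,"az":42.1,"hand":-1},{"x":14.54,"y":-17.34,"z":0,"ax":0,"ay":0,"az":42.1,"hand":-1},{"x":14.54,"y":-17.34,"z":0,"ax":0,"ay":0,"az":42.1,"hand":-1},{"x":14.54,"y":-17.34,"z":2,"ax":0,"ay":0,"az":42.1,"hand":-1},{"x":14.54,"y":-17.34,"z":4.5,"ax":0,"ay":0,"az":42.1,"hand":-1},{"x":14.54,"y":-17.34,"z":4.5,"ax":0,"ay":0,"az":42.1,"hand":-1},{"x":14.54,"y":-17.34,"z":4.5,"ax":0,"ay":0,"az":42.1,"hand":-1},{"x":14.54,"y":-17.34,"z":4.5,"ax":0,"ay":0,"az":42.1,"hand":-1}]'
python3 - <<'E'
from h import *
rows([.469,-.0227,.13],-81); print(get_obs()['tool_pos'])
E
```

```text
t: 16.48
tool_pos: [0.4702, -0.0234, 0.1471]
tool_rot: [0.0, 0.997, 0.079, 0.001]
ft_force: [-0.3, -0.2, -0.5]
finger_gap: 0.0103
finger_force: 60.1
shift [-0.11 -0.09  1.71] turn [ 0.02 -0.08  0.02] from [ 0.4702 -0.0234  0.1471]
[ 0.47019826 -0.02341411  0.14711725]
```

```bash
python3 -m creep '[{"x":-0.11,"y":-0.08,"z":0.5,"ax":0,"ay":0,"az":0,"hand":-1},{"x":-0.11,"y":-0.08,"z":1.2,"ax":0,"ay":0,"az":0,"hand":-1},{"x":-0.11,"y":-0.08,"z":1.8,"ax":0,"ay":0,"az":0,"hand":-1},{"x":-0.11,"y":-0.08,"z":1.8,"ax":0,"ay":0,"az":0,"hand":-1}]'
python3 -m creep '[{"x":0,"y":0,"z":0.1,"ax":0,"ay":0,"az":0,"hand":-1},{"x":0,"y":0,"z":0.2,"ax":0,"ay":0,"az":0,"hand":-1},{"x":0,"y":0,"z":0.3,"ax":0,"ay":0,"az":0,"hand":-1},{"x":0,"y":0,"z":0.4,"ax":0,"ay":0,"az":0,"hand":-1},{"x":0,"y":0,"z":0.4,"ax":0,"ay":0,"az":0,"hand":-1}]'
```

```text
t: 16.98
tool_pos: [0.4681, -0.0224, 0.1277]
tool_rot: [-0.0, 0.997, 0.079, -0.001]
ft_force: [0.5, 0.1, -1.5]
finger_gap: 0.0106
finger_force: 60.1
t: 17.6
tool_pos: [0.4684, -0.0225, 0.1243]
tool_rot: [0.0, 0.997, 0.079, -0.0]
ft_force: [-0.3, -0.3, -0.3]
finger_gap: 0.0102
finger_force: 60.1
```

3 mm past the tip with no force: the bore is entering. Continuing.

```bash
python3 -m creep '[{"x":0,"y":0,"z":0.15,"ax":0,"ay":0,"az":0,"hand":-1},{"x":0,"y":0,"z":0.3,"ax":0,"ay":0,"az":0,"hand":-1},{"x":0,"y":0,"z":0.45,"ax":0,"ay":0,"az":0,"hand":-1},{"x":0,"y":0,"z":0.6,"ax":0,"ay":0,"az":0,"hand":-1},{"x":0,"y":0,"z":0.6,"ax":0,"ay":0,"az":0,"hand":-1}]'
python3 -m creep '[{"x":0,"y":0,"z":0.15,"ax":0,"ay":0,"az":0,"hand":-1},{"x":0,"y":0,"z":0.3,"ax":0,"ay":0,"az":0,"hand":-1},{"x":0,"y":0,"z":0.45,"ax":0,"ay":0,"az":0,"hand":-1},{"x":0,"y":0,"z":0.5,"ax":0,"ay":0,"az":0,"hand":-1},{"x":0,"y":0,"z":0.5,"ax":0,"ay":0,"az":0,"hand":-1}]'
```

```text
t: 18.23
tool_pos: [0.4683, -0.0224, 0.1181]
tool_rot: [-0.0, 0.997, 0.079, -0.0]
ft_force: [-0.6, -1.8, -1.3]
finger_gap: 0.0102
finger_force: 60.1
t: 18.85
tool_pos: [0.4684, -0.0225, 0.1134]
tool_rot: [0.0, 0.997, 0.079, -0.0]
ft_force: [-2.2, -1.1, 1.9]
finger_gap: 0.0102
finger_force: 60.6
```

Home at about 0.1135 as predicted. Now pressing.

```bash
python3 -m creep '[{"x":0,"y":0,"z":0.1,"ax":0,"ay":0,"az":0,"hand":-1},{"x":0,"y":0,"z":0.2,"ax":0,"ay":0,"az":0,"hand":-1},{"x":0,"y":0,"z":0.3,"ax":0,"ay":0,"az":0,"hand":-1},{"x":0,"y":0,"z":0.3,"ax":0,"ay":0,"az":0,"hand":-1}]'
python3 -m creep '[{"x":0,"y":0,"z":0.1,"ax":0,"ay":0,"az":0,"hand":-1},{"x":0,"y":0,"z":0.2,"ax":0,"ay":0,"az":0,"hand":-1},{"x":0,"y":0,"z":0.3,"ax":0,"ay":0,"az":0,"hand":-1},{"x":0,"y":0,"z":0.3,"ax":0,"ay":0,"az":0,"hand":-1},{"x":0,"y":0,"z":0.3,"ax":0,"ay":0,"az":0,"hand":-1}]'
```

```text
t: 19.35
tool_pos: [0.4685, -0.0225, 0.1103]
tool_rot: [0.0, 0.997, 0.079, 0.0]
ft_force: [-4.5, -1.2, 6.1]
finger_gap: 0.0105
finger_force: 61.0
t: 19.98
tool_pos: [0.4685, -0.0225, 0.1076]
tool_rot: [0.0, 0.997, 0.079, 0.0]
ft_force: [-4.1, -1.1, 8.9]
finger_gap: 0.0106
finger_force: 61.4
```

```bash
python3 -m creep '[{"x":0,"y":0,"z":0.05,"ax":0,"ay":0,"az":0,"hand":-1},{"x":0,"y":0,"z":0.1,"ax":0,"ay":0,"az":0,"hand":-1},{"x":0,"y":0,"z":0.1,"ax":0,"ay":0,"az":0,"hand":-1}]'
```

```text
t: 20.35
tool_pos: [0.4687, -0.0225, 0.1072]
tool_rot: [0.0, 0.997, 0.079, 0.0]
ft_force: [-6.9, -0.7, 16.9]
finger_gap: 0.0104
finger_force: 62.6
```

```bash
python3 -m creep '[{"x":-0.03,"y":0,"z":0.04,"ax":0,"ay":0,"az":0,"hand":-1},{"x":-0.03,"y":0,"z":0.04,"ax":0,"ay":0,"az":0,"hand":-1},{"x":-0.03,"y":0,"z":0.04,"ax":0,"ay":0,"az":0,"hand":-1},{"x":-0.03,"y":0,"z":0.04,"ax":0,"ay":0,"az":0,"hand":-1}]'
python3 - <<'E'
from h import *
snap('side','s9'); snap('side','s10'); snap('wrist','w10')
o=get_obs(); print(o['tool_pos'],o['ft_force'])
# bystander check: difference of side view from start outside the arm/pump/bezel/knob
a=cv2.imread('pics/side0.png').astype(int); b=cv2.imread('pics/s10.png').astype(int)
d=(abs(a-b).max(2)>60).astype(np.uint8); d=cv2.morphologyEx(d,cv2.MORPH_OPEN,np.ones((3,3)))
n,l,st,ce=cv2.connectedComponentsWithStats(d); print([s[:5].tolist() for s in st[1:] if s[4]>60])
# bezel yaw in wrist view vs panel: front edge row of panel / bezel top
from flat import *
im=cv2.imread('pics/w10.png'); hsv=cv2.cvtColor(im,cv2.COLOR_BGR2HSV)
bb=((hsv[...,0]>100)&(hsv[...,0]<130)&(hsv[...,1]>120)).astype(np.uint8); c=max(cv2.findContours(bb,0,1)[0],key=cv2.contourArea); print('knob box',cv2.boundingRect(c), 'before (268,232,110,136)')
E
```

```text
t: 20.85
tool_pos: [0.4687, -0.0225, 0.1071]
tool_rot: [0.0, 0.997, 0.079, 0.001]
ft_force: [-7.0, 0.6, 21.1]
finger_gap: 0.0102
finger_force: 63.1
[ 0.46873828 -0.02253919  0.10707277] [-6.96024809  0.60035268 20.17895794]
[[0, 0, 137, 277, 9732], [151, 0, 163, 110, 8957], [246, 109, 59, 117, 3117], [109, 189, 51, 61, 920], [184, 198, 17, 18, 106], [146, 201, 52, 39, 1071], [230, 222, 16, 9, 89], [234, 230, 29, 34, 574], [0, 261, 40, 16, 238], [349, 265, 26, 31, 553], [120, 271, 36, 32, 699], [316, 329, 45, 40, 1034]]
knob box (266, 231, 113, 137) before (268,232,110,136)
```

The press is at its stop with a stable 20 N, the knob has not slipped in the fingers, and the bystanders have not moved.

```bash
python3 -c "
from workcell import *
print(close_job())"
```

```text
the job is handed in; nothing more can be done
None
```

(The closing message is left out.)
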